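# Prop the splash cover and turn the trim knob to its stop

### The job

The trim knob of the bath warmer sits under the sprung splash cover of the grey control box. Lift the cover and hold it open with the wooden peg parked in the box's rear socket, standing the peg fully home in the hold-open socket that the raised cover uncovers; then turn the knob clockwise until you feel its nose come up against the stop post, without ramming the peg or forcing the cover or the stop, and leave the cover propped and the bottles and wood scrap beside the box where they are.

Things in the scene. Friction and masses are not known exactly. Their poses are not given: they have to be found in the camera images.
- control_box: Grey control box, 136 (x) x 124 (y) x 70 mm, fixed to the table; x points from its front to its back, z up; origin at table height, 72 mm behind its front face and midway between its sides. Its flat aluminium deck is its top, at z = 70 mm.
- cover_hinge (a point): Middle of the cover's hinge line (along the box's y), 4 mm above the deck, at x = +2 mm, y = 0 in the box's frame. The steel cover reaches forward from it: a hood 54 x 72 mm, 36 mm high, over the knob, with a flat 3 mm rim lying on the deck; right of the hood (y -54 to -22 mm) the rim is 32 mm wide and hides the hold-open socket while shut. Upright, all of the hood is behind the hinge line.
- splash_cover (a joint): Angle of the splash cover, rad: 0 = shut, grows as its front lip rises, 1.57 = upright, hard stop at 1.95. A spring pulls it shut at every angle (0.09 N m when shut, 0.15 N m when upright) besides its weight of 0.13 kg, so it never stays open by itself.
- cover_lip (a point): Point on the edge of the cover's front finger lip, in line with the hold-open socket (y = -38 mm), moving with the cover: 88 mm from the hinge line. Shut, it is 5 mm above the deck, the lip's underside 2 mm lower. The lip, a tab 3 mm thick and 36 mm wide (y -54 to -18 mm), overhangs the box's front face by 14 mm and is turned up by 20 degrees; below it is free space down to the table.
- peg: Plain turned wooden peg, round, 24 mm diameter and 94 mm long, loose, 45 g, standing upright at the start in the parking socket. Origin at the centre of its foot, z along it to its top. The last 10 mm of the foot taper to 12 mm diameter. 66 mm stand out of a socket when it is fully home.
- park_socket (a point): Centre of the mouth of the parking socket where the peg stands at the start: in the deck behind the hinge, at x = +36, y = +28 mm in the box's frame. Hole 25.8 mm diameter, 28 mm deep.
- hold_socket (a point): Centre of the mouth (deck height) of the hold-open socket, at x = -13, y = -38 mm in the box's frame, that is 15 mm in front of the hinge line. Hole 25.8 mm diameter, 28 mm deep, axis vertical. A peg home in it holds the cover at about 1.4 rad, its right rim leaning on the top of the peg.
- knob_grip (a point): On the vertical axis of the trim knob, at x = -42, y = +12 mm in the box's frame, 20 mm above the deck. The knob is a black bar grip 32 mm long, 13 mm wide, from 8 to 28 mm above the deck, on a round skirt of 31 mm diameter.
- trim_knob (a joint): Angle of the trim knob, rad; grows clockwise seen from above. At 0 its nose (the bar's end with the white line and a small lug at its foot) points to the front of the box (-x); at +1.57 to the box's left (+y). It drags with 0.05 N m and stays where it is left.
- knob_nose (a point): On the lug at the foot of the knob's nose, 18 mm from the knob's axis, 5 mm above the deck.
- limit_stop: Thin round stop ring of 47 mm diameter on the deck round the knob, fixed, with one upright steel stop post of 5 mm diameter, 8.5 mm high, 19.5 mm from the knob's axis. It is set at a different angle each time. Origin on the knob's axis at deck height.
- stop_seat (a point): On the stop ring, 18 mm from the knob's axis: where the knob's nose point stands when its lug just touches the stop post (turning clockwise, 0.5 to 1.4 rad from the start).
- blue_dropper: Small dropper bottle, 31 mm diameter, 89 mm high, standing right of the box (its -y side); origin under its centre. Bystander.
- yellow_dropper: Small dropper bottle, 31 mm diameter, 91 mm high, standing right of the box, behind the other; origin under its centre. Bystander.
- wood_block: Scrap of wood 30 x 55 x 14 mm lying on the table in front of the box, to its left; origin under its centre. Bystander.

How it is judged (in metres and radians):
On the way, in this order (a step that is already met when the one before it is completed fails the run):
1. the peg stands fully home in the hold-open socket, let go of, and the cover leans on it, open by at least 1.15 rad (z of peg in the frame of hold_socket below -0.024 m and horizontal distance between peg and hold_socket below 0.006 m and value of joint splash_cover above 1.15 rad and contact force between splash_cover and peg above 0.3 N and contact force between the fingers and peg below 0.05 N and contact force between the arm and splash_cover below 0.05 N), for 0.2 s.
2. the knob is turned clockwise until its lug is felt against the stop post (more than 1 N), the cover still propped (z of peg in the frame of hold_socket below -0.024 m and horizontal distance between peg and hold_socket below 0.006 m and value of joint splash_cover above 1.15 rad and contact force between splash_cover and peg above 0.3 N and contact force between control_box and limit_stop above 1 N), for 0.05 s.
At the end, for the whole second after the job is handed in: The knob's nose is still, within 2 mm of the stop seat; the peg stands in the hold-open socket, foot at least 24 mm below the deck and within 6 mm of the socket's axis; the cover leans on the peg, open by more than 1.15 rad; the robot touches neither (all of step 1 and horizontal distance between knob_nose and stop_seat below 0.002 m and velocity of joint trim_knob between -0.05 and 0.05 rad/s).
It fails at once if the cover is pushed or squeezed with more than 20 N (contact force between splash_cover and anything else above 20 N).
It fails at once if the peg is rammed or jammed against the box with more than 90 N (leaning in its socket it bears up to 40 N) (contact force between peg and control_box above 90 N).
It fails at once if the stop post is loaded with more than 20 N (contact force between limit_stop and anything else above 20 N).
It fails at once if a dropper bottle or the wood block beside the box is shifted by more than 30 mm (distance of any of blue_dropper, yellow_dropper, wood_block from where it was at the start of the episode above 0.03 m).
It also fails if it takes over 61 s, if anything falls off the work surface, if the arm or the gripper's body presses on something with over 40 N, if the wrist force passes 120 N, or if a joint passes its speed limit or range.

### The arm

A 6-joint arm with a two-finger parallel gripper is mounted at the origin on the work surface; the furniture and walls round the work are solid. World frame = base frame: x ahead of the robot, y to its left, z up, the work surface at z = 0. Lengths are in m, angles in degrees, forces in N, time in s.
With the tool pointing down it reaches from about 0.35 to 0.875 m from the base axis. Payload 4.2 kg.
Tool frame: the origin (TCP) lies midway between the tips of the shut fingers; the grasp point (between the pads) lies 19 mm behind it; y points along the fingers, z is the direction in which the jaws open and shut, and the axes are right-handed (so a half turn about y gives the same grasp; the last joint's range is limited). The gripper opens to 87 mm and grips with 3 to 60 N. Pads are 19 mm wide; open, the fingers measure 117 mm over their backs; the gripper's body (75 mm by 190 mm) begins 51 mm behind the grasp point.
Start: joints at [-54.167, 22.042, 0.453, 0, -68.411, -14.817], TCP at [0.224, -0.583, 0.223] pointing down, gripper open.
Joint ranges: [-179.83, 179.83], [-69.29, 118.12], [-61.27, 80.66], [-181.25, 117.63], [-171.15, -9.14], [-177.46, 177.46]. Speed limits (degrees/s): [159.86, 159.86, 180, 180, 180, 180].

### API

Orientations are given as [roll, pitch, yaw] about the fixed x, y, z axes, in that order (R = Rz(yaw) Ry(pitch) Rx(roll)).
In Python, from workcell import env gives the robot as it stands. The module is installed in compiled form; this text tells all that it offers. Calls block until the motion is done:
- env.goto(position, orientation): joint-space move of the TCP to a pose.
- env.move_straight(position, rotation=None, rate=0.15, force_limit=None): straight line of the TCP; rotation=None keeps the orientation; rate is the mean speed in m/s. With force_limit (N) it stops when the force on the tool has changed by that much, and returns True; else False.
- env.set_joints(angles): joint-space move.
- env.gripper_to(opening, grasp_force=None): opening from 0.0 (shut) to 1.0 (fully open); grasp_force is the grip in N (None keeps the last); returns when the fingers have stopped.
- env.dwell(seconds).
- env.inverse_kinematics(position, orientation): joint angles nearest the present ones, or None.
- env.read_state(): the state.
- env.grab_frame(name): name is "scene" or "top"; returns a dict with "image" (420x560x3 uint8, blue, green, red), "fx", "fy", "cx", "cy" (pixels), "position" and "orientation" of the camera in the world. Camera axes: x right, y up, looking along -z (the intrinsics and any distortion apply to the point x, -y, -z); pixel columns grow to the right and rows downward; lengths in m; the calibration is good to about 2 mm. A picture is of the moment at which its call begins. There is no depth.
A pose or a line that the arm cannot do raises env.Unreachable and nothing moves.
- env.close_job(): hands the job in, once; it reports no verdict.
Trained networks look in a picture, given as the dict that the camera call returned (one of the last four; its "shot" number tells which), for a name from the list of things; names that differ only in an ending like _2 or _b are one class to them, and where a whole thing is asked for, a point or a joint stands for the part that bears it (a point fixed in the world has none). Each returns a list of dicts, best first, with "score" (0 to 1); they miss things now and then, are a little off and sometimes report something else, mostly with a low value. They report only what shows in the picture. A call takes as long as a camera call.
- env.search_frame(picture, thing): "xyz" ([x, y, z] in m, in world coordinates, good to about 4 mm: the middle of the surface that is visible of it).
- env.trace(picture, thing): "mask" (420x560 bool, what is visible of it).
The state is a dict: "clock": time; "joint_positions": joint angles; "qvel": joint speeds; "joint_torque": joint torques, N m; "position": TCP position; "tool_rot": TCP orientation; "force": force on the tool from outside, world axes, zero at the start; "wrist_torque": the same for the moment, N m; "opening": opening from 0.0 (shut) to 1.0 (fully open).
Only numpy, scipy, OpenCV 4.12 (cv2) and the standard library are available. Lean on these libraries where they do the work, as an engineer would, in place of code of your own. Each camera call takes 0.05 s, during which the arm holds its last target.

## Working session

There is one attempt and no reset: what is moved stays moved. The work goes in short steps, each a Python script; the robot and the scene stay as the last script left them, time stands still between calls to the robot, and variables do not carry over. Pictures are saved under pics/ and viewed, and the job is handed in when it is done.

```bash
mkdir -p pics; ls; python3 - <<'E'
from workcell import env
import cv2
s=env.read_state(); print(s)
for n in ("scene","top"):
    f=env.grab_frame(n); cv2.imwrite(f"pics/{n}0.png",f["image"]); print({k:v for k,v in f.items() if k!="image"})
    for t in ("control_box","peg","splash_cover","cover_lip","blue_dropper","yellow_dropper","wood_block","park_socket","cover_hinge"):
        try: print(t,[(x["xyz"],x["score"]) for x in env.search_frame(f,t)[:2]])
        except Exception as e: print(t,e)
print(env.read_state()["clock"])
E
```

```text
pics
{'clock': 0.0, 'joint_positions': array([-5.41676675e+01,  2.20897367e+01,  3.77482716e-01, -2.81849686e-02,
       -6.84096289e+01, -1.48160214e+01]), 'qvel': array([-0.05384599,  0.07557546,  0.01812801, -0.05797274, -0.00100261,
        0.01594029]), 'joint_torque': array([-4.01527166e-05, -3.90666103e+01,  1.87400204e+01,  4.21988279e+00,
        1.08742638e-02, -2.04667986e-04]), 'position': array([ 0.22393212, -0.58284967,  0.22145678]), 'tool_rot': array([-8.98754712e+01,  5.85325773e-03,  2.10059184e+01]), 'force': array([0.40270237, 0.06710627, 0.29365558]), 'wrist_torque': array([ 0.01112473, -0.02623069, -0.03592283]), 'opening': 0.9995330851492098}
{'fx': 462.6249180645882, 'fy': 462.6249180645882, 'cx': 274.08123813394707, 'cy': 204.45225374504778, 'position': array([-0.11027058,  0.08204592,  0.54655195]), 'orientation': array([ 5.70557356e+01,  7.08184850e-02, -1.27386764e+02]), 'shot': 1}
control_box [([0.4859, -0.3512, 0.0708], 0.73)]
peg [([0.5307, -0.4198, 0.1027], 0.89), ([0.4824, -0.3447, 0.0719], 0.25)]
splash_cover [([0.4972, -0.3389, 0.0895], 0.66)]
cover
[... 353 characters left out ...]
51125, 'cy': 209.45824558288732, 'position': array([ 0.35341343, -0.32298997,  0.92354579]), 'orientation': array([  7.43617681,  -1.60452173, -89.48531116]), 'shot': 2}
control_box [([0.5074, -0.3764, 0.0748], 0.66)]
peg [([0.536, -0.4268, 0.1323], 0.71)]
splash_cover [([0.5118, -0.3464, 0.0764], 0.96), ([0.5352, -0.4261, 0.1323], 0.37)]
cover_lip [([0.5102, -0.3476, 0.075], 0.89)]
blue_dropper [([0.4026, -0.3823, 0.0698], 0.42), ([0.5382, -0.4216, 0.1308], 0.22)]
yellow_dropper [([0.386, -0.4162, 0.0679], 0.73), ([0.5089, -0.3491, 0.0772], 0.65)]
wood_block [([0.5858, -0.2494, 0.0111], 0.55)]
park_socket [([0.5052, -0.376, 0.0743], 0.67)]
cover_hinge [([0.5058, -0.3796, 0.0748], 0.68)]
1.0
```

View pics/scene0.png

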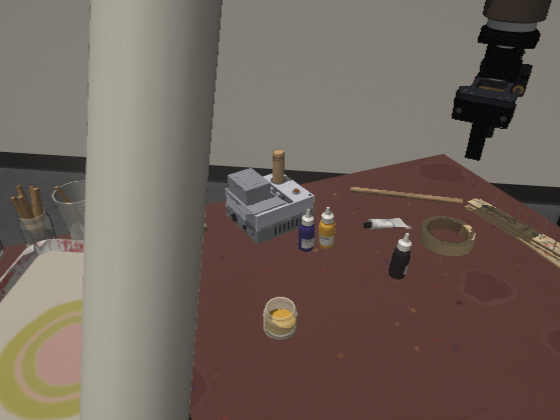

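View pics/top0.png

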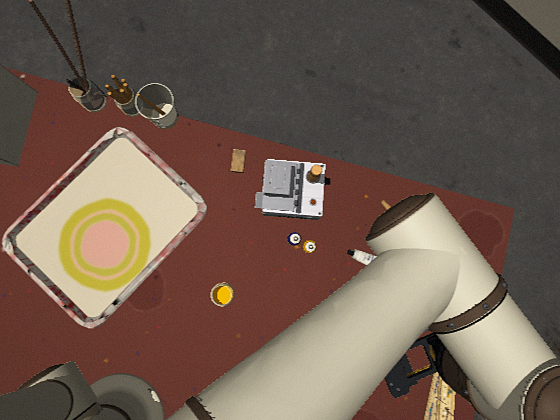

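```bash
cat > h.py <<'E'
import numpy as np, cv2
from scipy.spatial.transform import Rotation as Ro
def cam(f):
    return Ro.from_euler('xyz',f["orientation"],degrees=True).as_matrix(), np.array(f["position"])
def proj(f,P):
    R,t=cam(f); p=(np.atleast_2d(P)-t)@R
    return np.c_[f["cx"]+f["fx"]*p[:,0]/-p[:,2], f["cy"]+f["fy"]*(-p[:,1])/-p[:,2]]
def back(f,uv,z):
    R,t=cam(f); uv=np.atleast_2d(uv)
    d=np.c_[(uv[:,0]-f["cx"])/f["fx"],-(uv[:,1]-f["cy"])/f["fy"],-np.ones(len(uv))]@R.T
    return t+d*((z-t[2])/d[:,2])[:,None]
E
python3 - <<'E'
from workcell import env
import cv2,pickle
fs={n:env.grab_frame(n) for n in("scene","top")}
pickle.dump(fs,open("f0.pkl","wb"))
a=fs["top"]["image"][145:230,250:335]; cv2.imwrite("pics/tz.png",cv2.resize(a,None,fx=7,fy=7,interpolation=cv2.INTER_CUBIC))
a=fs["scene"]["image"][140:245,215:350]; cv2.imwrite("pics/sz.png",cv2.resize(a,None,fx=5.5,fy=5.5,interpolation=cv2.INTER_CUBIC))
E
```

```text
(no output)
```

View pics/tz.png

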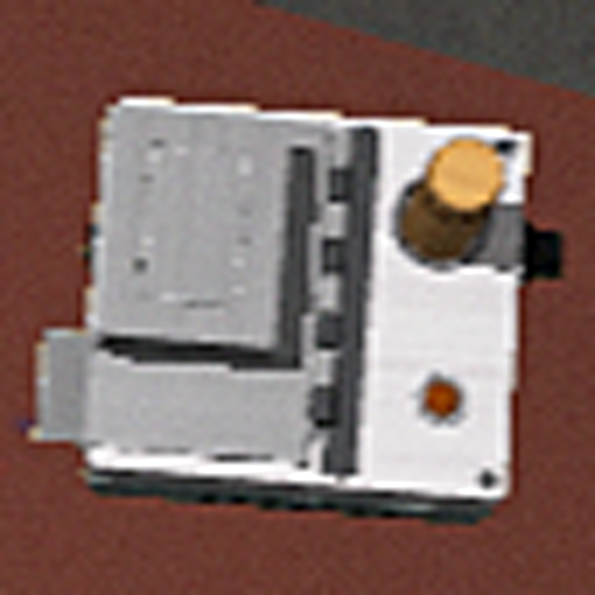

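View pics/sz.png

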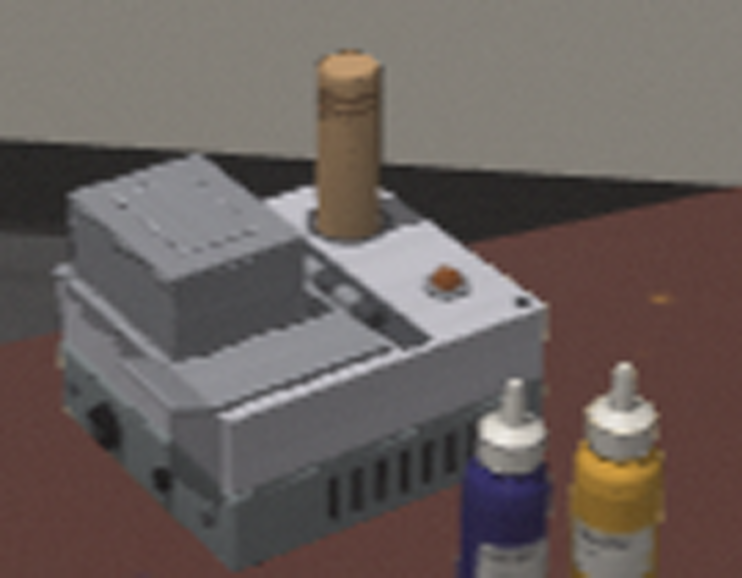

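```bash
cat > fit.py <<'E'
import pickle,numpy as np
from h import *
from scipy.optimize import least_squares
fs=pickle.load(open("f0.pkl","rb"))
T=lambda U,V:((U+.5)/7-.5+250,(V+.5)/7-.5+145)
S=lambda U,V:((U+.5)/5.5-.5+215,(V+.5)/5.5-.5+140)
obs=[("top",T(530,132),(64,62,70),"bl"),("top",T(503,497),(64,-62,70),"br"),("top",T(88,465),(-72,-62,70),"fr"),
("top",T(468,175),(36,28,136),"pegtop"),("top",T(42,330),(-86,-18,75),"lipL"),("top",T(33,438),(-86,-54,75),"lipR"),
("scene",S(545,308),(64,-62,70),"br"),("scene",S(222,420),(-72,-62,70),"fr"),("scene",S(238,568),(-72,-62,0),"fr0"),("scene",S(350,67),(36,28,136),"pegtop"),
]
def W(p,P):
    P=np.array(P)/1000.; c,s=np.cos(p[2]),np.sin(p[2])
    return np.array([p[0]+c*P[0]-s*P[1],p[1]+s*P[0]+c*P[1],P[2]])
def res(p,o): return np.array([proj(fs[n],W(p,P))[0]-uv for n,uv,P,_ in o])
for sel in (obs,[o for o in obs if o[0]=="top"],[o for o in obs if o[0]=="scene"]):
    r=least_squares(lambda p:res(p,sel).ravel(),[.5,-.37,-1.5],x_scale=[.01,.01,.05],loss="soft_l1")
    print(r.x,np.degrees(r.x[2]))
    for o,e in zip(obs,res(r.x,obs)): print(o[0],o[3],e.round(2))
E
python3 fit.py
```

```text
[ 0.51689728 -0.38674439 -1.64389039] -94.18798114247429
top bl [ 0.51 -1.22]
top br [0.7  1.02]
top fr [-1.19  0.39]
top pegtop [-0.27 -0.56]
top lipL [ 0.78 -0.81]
top lipR [ 0.61 -0.17]
scene br [1.3  0.25]
scene fr [0.37 1.62]
scene fr0 [-1.68  5.11]
scene pegtop [-0.63 -0.18]
[ 0.51624822 -0.38613617 -1.64551555] -94.28109590294707
top bl [ 0.28 -0.9 ]
top br [0.38 1.35]
top fr [-1.51  0.62]
top pegtop [-0.54 -0.23]
top lipL [ 0.49 -0.59]
top lipR [0.29 0.05]
scene br [1.28 0.52]
scene fr [0.22 1.88]
scene fr0 [-1.82  5.38]
scene pegtop [-0.64  0.02]
[ 0.52049881 -0.39021861 -1.65581755] -94.87135735938803
top bl [ 2.33 -2.39]
top br [ 1.9  -0.26]
top fr [ 0.11 -1.62]
top pegtop [ 1.54 -2.02]
top lipL [ 2.32 -2.86]
top lipR [ 1.97 -2.26]
scene br [ 1.34 -0.81]
scene fr [ 0.19 -0.03]
scene fr0 [-1.86  3.38]
scene pegtop [-0.1  -1.26]
```

```bash
cat >> fit.py <<'E'
print("----inset")
def W2(p,P,n):
    P=np.array(P,float)
    if n in("bl","br","fr"):
        P[0]-=np.sign(P[0]+4)*p[3]*1000; P[1]-=np.sign(P[1])*p[3]*1000
    return W(p,P)
o2=[o for o in obs if o[3]!="fr0"]
f=lambda p:np.array([proj(fs[n],W2(p,P,m))[0]-uv for n,uv,P,m in o2])
r=least_squares(lambda p:f(p).ravel(),[.5,-.37,-1.5,0],x_scale=[.01,.01,.05,.01])
print(r.x,np.degrees(r.x[2]),W(r.x,(36,28,136)))
for o,e in zip(o2,f(r.x)): print(o[0],o[3],e.round(2))
E
python3 fit.py | sed -n '/inset/,$p'
python3 - <<'E'
from workcell import env
import numpy as np
from scipy.spatial.transform import Rotation as Ro
bx=np.array([.517,-.387]);psi=np.radians(-94.3)
def tool(t,flip):
    R0=Ro.from_euler('xyz',[-90,0,180*flip],degrees=True)
    return (Ro.from_euler('z',psi)*Ro.from_euler('y',-t,degrees=True)*R0).as_euler('xyz',degrees=True)
def w(x,y,z): 
    c,s=np.cos(psi),np.sin(psi); return [bx[0]+c*x-s*y,bx[1]+s*x+c*y,z]
for flip in(0,1):
  for x,y,z,t in((.036,.028,.104,0),(.036,.028,.2,0),(-.12,-.038,.2,0),(-.12,-.038,.1,45),(-.12,-.038,.1,60),(-.013,-.038,.2,0),(-.042,.012,.09,0),(-.042,.012,.09,30)):
    q=env.inverse_kinematics(w(x,y,z),tool(t,flip)); print(flip,x,t,None if q is None else np.round(q))
E
```

```text
----inset
[ 0.51622303 -0.38673984 -1.6487819   0.00217519] -94.46824432271445 [ 0.5413333  -0.42481181  0.136     ]
top bl [-0.39  0.07]
top br [-0.35  0.39]
top fr [-0.25 -0.36]
top pegtop [-0.21 -0.16]
top lipL [ 0.75 -0.7 ]
top lipR [ 0.5  -0.07]
scene br [-0.06  0.34]
scene fr [0.75 0.81]
scene pegtop [-0.32 -0.04]
0 0.036 0 [ -25.   33.    2.    0.  -58. -160.]
0 0.036 0 [ -25.   29.    9.    0.  -70. -160.]
0 -0.12 0 [ -12.   16.  -11.    0.  -62. -173.]
0 -0.12 45 [  1.  25. -48.  69. -49. 113.]
0 -0.12 60 [  4.  31. -50.  77. -62. 100.]
0 -0.013 0 [ -22.   21.   -4.    0.  -65. -162.]
0 -0.042 0 [ -18.   30.   -8.    0.  -53. -166.]
0 -0.042 30 [-10.  27. -35.  53. -38. 140.]
1 0.036 0 [-25.  33.   2.   0. -58.  20.]
1 0.036 0 [-25.  29.   9.   0. -70.  20.]
1 -0.12 0 [-12.  16. -11.   0. -62.   7.]
1 -0.12 45 [  1.  25. -48.  69. -49. -67.]
1 -0.12 60 [  4.  31. -50.  77. -62. -80.]
1 -0.013 0 [-22.  21.  -4.   0. -65.  18.]
1 -0.042 0 [-18.  30.  -8.   0. -53.  14.]
1 -0.042 30 [-10.  27. -35.  53. -38. -40.]
```

```bash
cat >> h.py <<'E'
from workcell import env
bx=np.array([.5162,-.3867]);psi=np.radians(-94.47)
def tool(t,flip=1,yaw=0):
    R0=Ro.from_euler('xyz',[-90,0,180*flip],degrees=True)
    return (Ro.from_euler('z',psi+np.radians(yaw))*Ro.from_euler('y',-t,degrees=True)*R0).as_euler('xyz',degrees=True)
def w(x,y,z):
    c,s=np.cos(psi),np.sin(psi); return np.array([bx[0]+c*x-s*y,bx[1]+s*x+c*y,z])
def inv(P):
    d=np.array(P)-np.r_[bx,0]; c,s=np.cos(psi),np.sin(psi); return np.array([c*d[0]+s*d[1],-s*d[0]+c*d[1],d[2]])
def st(m=""):
    s=env.read_state(); F=np.array(s["force"]); c,s_=np.cos(psi),np.sin(psi)
    M=np.array(s["wrist_torque"]); b=lambda F:np.array([c*F[0]+s_*F[1],-s_*F[0]+c*F[1],F[2]])
    print(m,"t%.2f"%s["clock"],"box",(inv(s["position"])*1000).round(1),"F",b(F).round(2),"M",b(M).round(3),"op%.3f"%s["opening"]); return s,b(F),b(M)
def shot(n,name,box=None,k=1):
    f=env.grab_frame(n); a=f["image"]
    if box: a=a[box[1]:box[3],box[0]:box[2]]
    cv2.imwrite(f"pics/{name}.png",cv2.resize(a,None,fx=k,fy=k,interpolation=cv2.INTER_CUBIC)); return f
E
python3 - <<'E'
from h import *
env.goto(w(.036,.028,.19),tool(0)); st("above")
env.gripper_to(.6,grasp_force=15)
env.move_straight(w(.036,.028,.104),rate=.12); st("down")
shot("scene","g1",(150,60,430,270),2.8); shot("top","g1t",(200,100,400,260),3.8)
E
```

```text
above t2.43 box [ 36.9  27.2 190.3] F [ 0.01 -0.56 -0.24] M [-0.107  0.001  0.04 ] op1.000
down t4.17 box [ 36.4  28.6 104.9] F [0.07 0.54 0.35] M [-0.084  0.019  0.035] op0.600
```

View pics/g1.png

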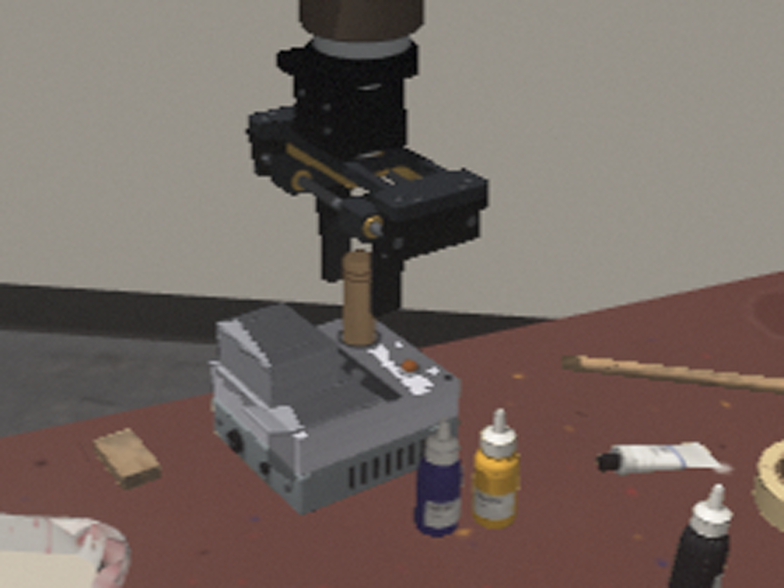

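View pics/g1t.png

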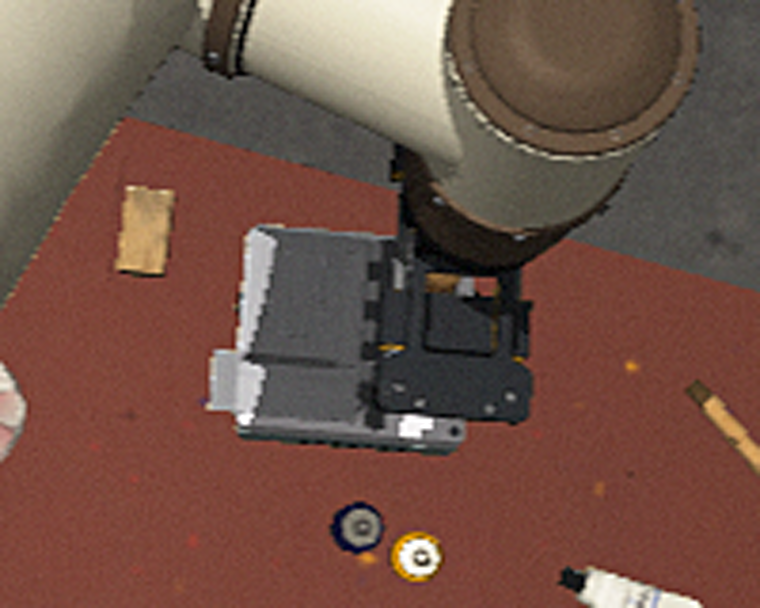

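```bash
python3 - <<'E'
from h import *
st("pre")
env.gripper_to(0,grasp_force=12); s,F,M=st("closed"); 
env.dwell(.2); st("settled")
E
```

```text
pre t4.28 box [ 36.4  28.7 105.4] F [ 0.81  0.91 -0.3 ] M [-0.099 -0.002 -0.03 ] op0.596
closed t4.88 box [ 36.   28.  104.1] F [ 0.17 -0.02  0.71] M [-0.113  0.056 -0.025] op0.270
settled t5.08 box [ 36.   28.  104.1] F [ 0.65 -0.78  0.6 ] M [-0.167  0.059 -0.043] op0.271
```

```bash
python3 - <<'E'
from h import *
env.gripper_to(0,grasp_force=50)
env.move_straight(w(.036,.028,.205),rate=.12); st("lifted")
L=62.1e-3
def pose(F,t,y=-.038): # foot (x,z) in box
    t_=np.radians(t); u=np.array([-np.sin(t_),np.cos(t_)]); P=np.array(F)+L*u
    return w(P[0],y,P[1]),tool(t)
# transit waypoint
env.move_straight(w(-.13,-.038,.205),rate=.25); st("front")
shot("scene","g2",(150,60,430,270),2.8)
for F,t in (((-.11,.045),45),((-.0803,.045),45)): print(env.inverse_kinematics(*pose(F,t)))
E
```

```text
lifted t6.29 box [ 35.6  27.5 203.8] F [ 0.57  0.67 -1.88] M [-0.1    0.041  0.037] op0.264
front t7.16 box [-129.4  -37.4  204.9] F [ 0.25  0.84 -0.01] M [-0.095 -0.009 -0.027] op0.260
[  6.00188661  25.71388917 -47.93972719  65.12893096 -50.03248786
 -68.83177348]
[  1.38657051  25.58584553 -48.47573577  69.4602526  -48.69170042
 -68.67479595]
```

View pics/g2.png

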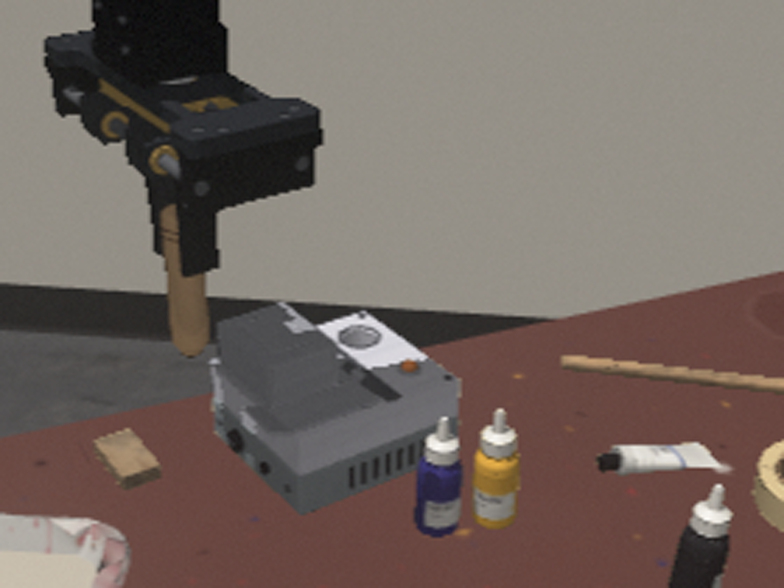

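```bash
cat >> h.py <<'E'
L=62.1e-3
def pose(F,t,y=-.038):
    t_=np.radians(t); u=np.array([-np.sin(t_),np.cos(t_)]); P=np.array(F)+L*u
    return w(P[0],y,P[1]),tool(t)
E
python3 - <<'E'
from h import *
env.move_straight(*pose((-.125,.10),45),rate=.12); st("tilt")
env.move_straight(*pose((-.110,.040),45),rate=.12); st("low")
print(env.move_straight(*pose((-.0815,.040),45),rate=.06,force_limit=6)); st("under")
shot("scene","g3",(150,60,430,270),2.8);shot("top","g3t",(200,100,400,260),3.8)
E
```

```text
tilt t8.38 box [-168.6  -37.5  144.1] F [-0.01 -0.62 -1.23] M [-0.13   1.605 -0.014] op0.265
low t9.05 box [-153.7  -37.6   84.5] F [ 0.12 -0.39 -0.48] M [-0.141  1.595  0.04 ] op0.266
False
under t9.68 box [-125.2  -38.    84. ] F [-0.54 -0.22 -0.78] M [-0.07   1.596 -0.024] op0.263
```

View pics/g3.png

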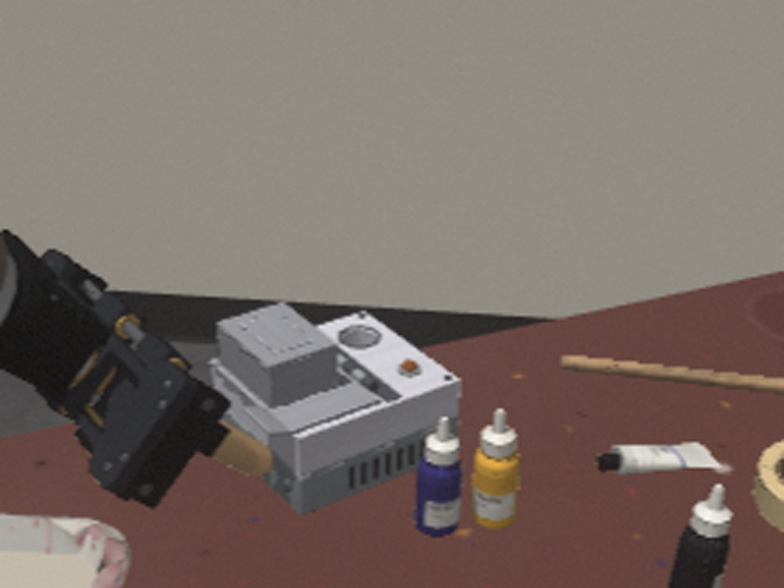

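View pics/g3t.png

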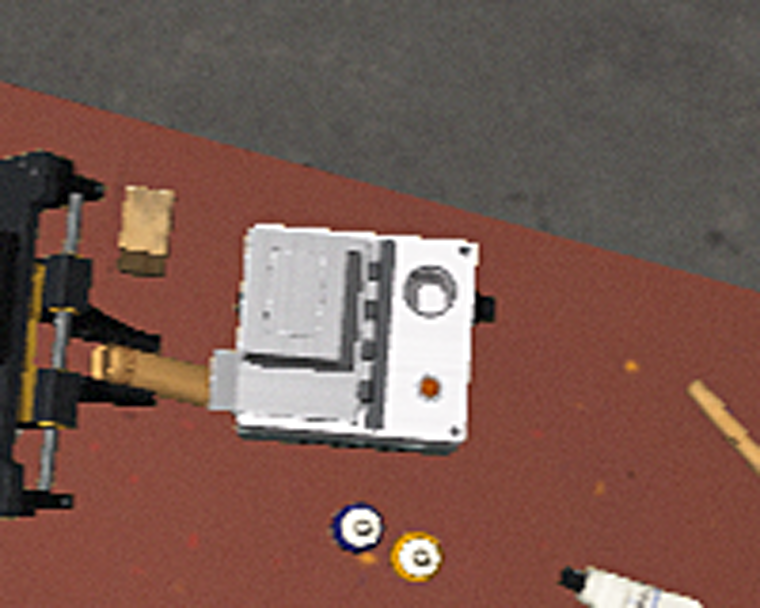

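```bash
python3 - <<'E'
from h import *
def foot(th,t,s):
    a=np.radians(th);b=np.radians(t)
    Lp=np.array([.002,.074])+.088*np.array([-np.cos(a),np.sin(a)])+.001*np.array([-np.sin(a),-np.cos(a)])
    return Lp-s*np.array([-np.sin(b),np.cos(b)])-.012*np.array([np.cos(b),np.sin(b)])
wp=[]
for th in range(0,91,9):
    t=max(0,45*(1-th/75)); wp.append((th,pose(foot(th,t,.020),t),foot(th,t,.02)))
for th,p,f in wp:
    if env.inverse_kinematics(*p) is None: print("no ik",th)
for th,p,f in wp:
    h=env.move_straight(*p,rate=.08,force_limit=9); s,F,M=st(f"th{th} foot{(f*1000).round()} {h}")
    if h: break
shot("scene","g4",(150,60,430,270),2.8);shot("top","g4t",(200,100,400,260),3.8)
E
```

```text
th0 foot[-80.  50.] False t10.06 box [-124.7  -37.5   94.6] F [-0.19 -0.23 -0.31] M [-0.123  1.533 -0.02 ] op0.260
th9 foot[-82.  64.] False t10.43 box [-121.6  -37.7  111.3] F [-1.34  0.32 -2.95] M [0.062 2.133 0.106] op0.263
th18 foot[-81.  77.] False t10.79 box [-116.   -37.6  127.8] F [-1.87  0.78 -1.91] M [0.118 2.089 0.152] op0.259
th27 foot[-78.  90.] False t11.17 box [-107.9  -37.9  143.5] F [-3.18  0.55 -1.18] M [0.165 2.064 0.155] op0.261
th36 foot[-73. 102.] False t11.54 box [-97.6 -38.  158.1] F [-3.84  0.19 -1.  ] M [0.196 1.961 0.052] op0.263
th45 foot[-66. 113.] False t11.92 box [-85.4 -38.2 171.2] F [-3.28 -0.29  0.49] M [0.109 1.676 0.074] op0.267
th54 foot[-58. 122.] False t12.29 box [-71.5 -38.4 182.3] F [-2.25  1.   -0.36] M [0.193 1.287 0.056] op0.262
th63 foot[-48. 131.] False t12.67 box [-56.2 -38.4 191.5] F [-2.17  0.21  0.27] M [0.107 0.984 0.054] op0.260
th72 foot[-38. 137.] False t13.04 box [-39.8 -38.4 198.5] F [-2.54  0.1  -0.28] M [ 0.072  0.787 -0.002] op0.261
th81 foot[-25. 141.] False t13.38 box [-25.2 -38.5 202.5] F [-1.98 -1.08  1.37] M [-0.209  0.72  -0.003] op0.264
th90 foot[-11. 142.] False t13.71 box [-11.  -38.3 204. ] F [-2.16 -0.39  0.82] M [-0.436  0.606 -0.002] op0.263
```

View pics/g4.png

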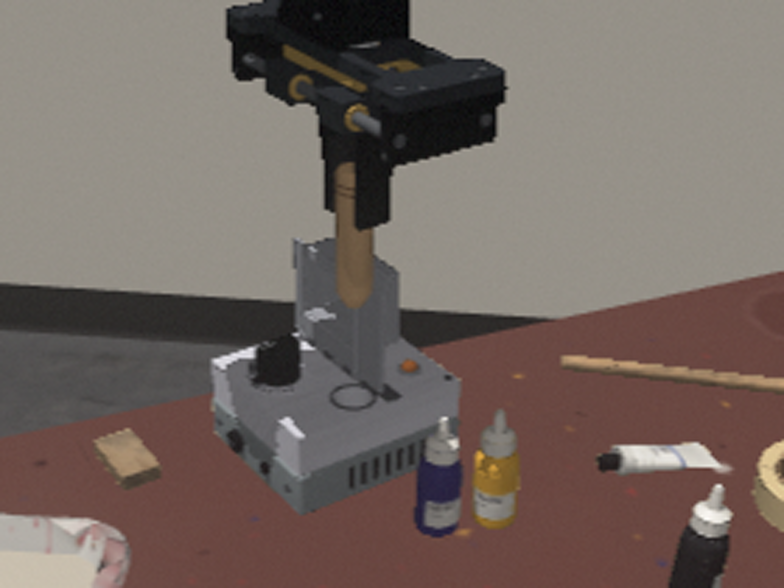

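View pics/g4t.png

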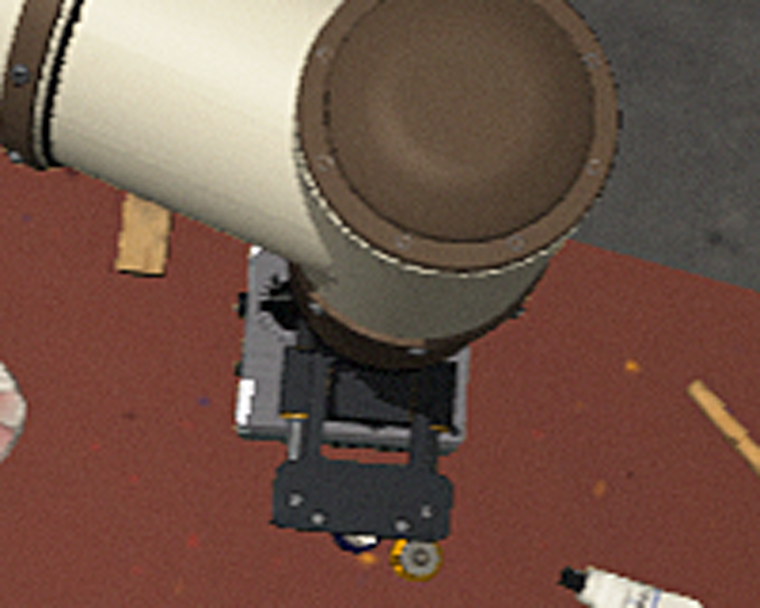

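```bash
python3 - <<'E'
from h import *
f=env.grab_frame("scene"); s,F,M=st()
r=env.trace(f,"peg"); print([x["score"] for x in r])
m=r[0]["mask"]; vs,us=np.nonzero(m); print(vs.min(),vs.max())
P=inv(s["position"]); 
for h in range(0,95,10):
    q=proj(f,w(P[0],P[1],P[2]-.0621+h/1000))[0]; v=int(round(q[1])); row=np.nonzero(m[v])[0]
    print(h,q.round(1),(row.min(),row.max(),(row.min()+row.max())/2) if len(row) else None)
q=proj(f,w(-.013,-.038,.070))[0]; print("hold",q)
cv2.imwrite("pics/z5.png",cv2.resize(f["image"][110:215,225:325],None,fx=5.6,fy=5.6,interpolation=cv2.INTER_CUBIC))
E
```

```text
t13.86 box [-11.3 -38.3 204.1] F [-1.1  -0.39  0.86] M [-0.487  0.596  0.031] op0.264
[0.81]
118 170
0 [276.2 168.8] (np.int64(273), np.int64(280), np.float64(276.5))
10 [276.2 163.9] (np.int64(270), np.int64(282), np.float64(276.0))
20 [276.2 159. ] (np.int64(269), np.int64(283), np.float64(276.0))
30 [276.2 154. ] (np.int64(270), np.int64(283), np.float64(276.5))
40 [276.2 149. ] (np.int64(270), np.int64(283), np.float64(276.5))
50 [276.2 143.8] (np.int64(269), np.int64(283), np.float64(276.0))
60 [276.2 138.6] (np.int64(269), np.int64(276), np.float64(272.5))
70 [276.2 133.4] (np.int64(269), np.int64(276), np.float64(272.5))
80 [276.3 128.1] (np.int64(269), np.int64(276), np.float64(272.5))
90 [276.3 122.7] (np.int64(270), np.int64(276), np.float64(273.0))
hold [275.32930987 202.16345575]
```

View pics/z5.png

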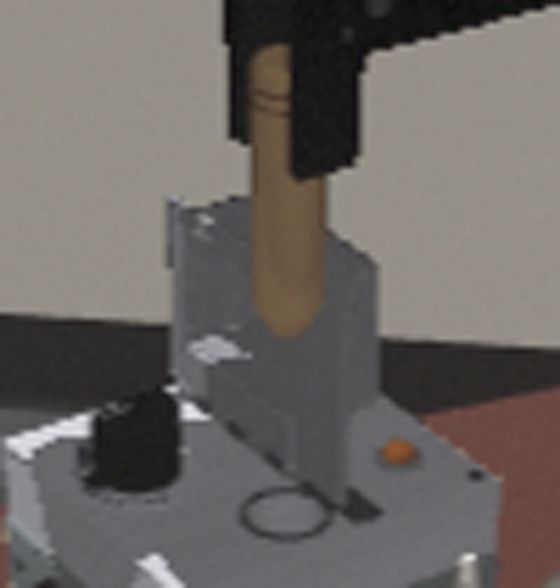

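```bash
python3 - <<'E'
from h import *
h=env.move_straight(w(-.013,-.038,.204),tool(0),rate=.05,force_limit=9); st(h)
h=env.move_straight(w(-.013,-.038,.070+.0621+.004),tool(0),rate=.08,force_limit=9); st(h)
if not h:
    h=env.move_straight(w(-.013,-.038,.042+.0621+.0095),tool(0),rate=.04,force_limit=8); st(h)
    h=env.move_straight(w(-.013,-.038,.042+.0621-.001),tool(0),rate=.015,force_limit=8); st(h)
f=shot("scene","g6",(215,100,335,220),5)
E
```

```text
False t14.16 box [-13.4 -38.2 203.9] F [-1.57 -1.49  1.59] M [-0.603  0.66  -0.02 ] op0.260
False t15.16 box [-13.1 -38.3 135.8] F [-0.94 -0.43 -1.43] M [-0.256  0.566  0.043] op0.259
False t15.87 box [-13.2 -38.3 112.8] F [-2.79 -0.27 -2.52] M [-0.074  0.471  0.001] op0.264
True t16.52 box [-13.  -37.8 104. ] F [-1.25  0.48  3.94] M [-0.098  0.417  0.02 ] op0.268
```

View pics/g6.png

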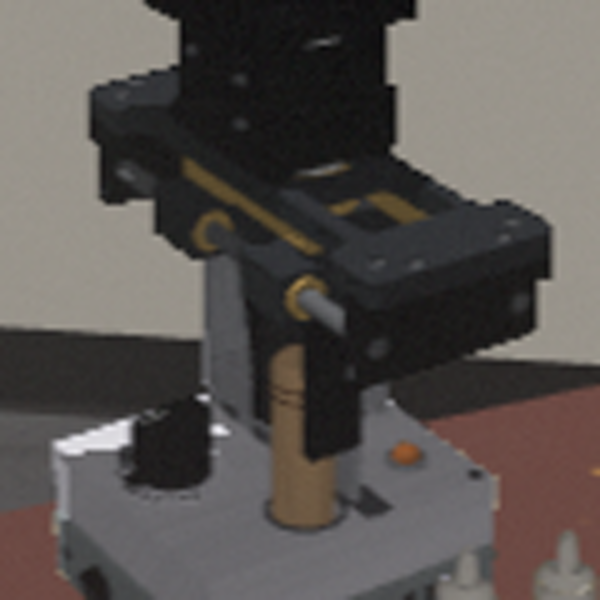

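```bash
python3 - <<'E'
from h import *
env.gripper_to(.42); st("open")
env.move_straight(w(-.055,-.038,.110),rate=.06,force_limit=8); st("back")
env.move_straight(w(-.13,-.038,.20),rate=.2); st("away")
env.gripper_to(0,grasp_force=10)
env.dwell(.3)
f=shot("scene","g7",(200,120,340,225),5.6);f=shot("top","g7t",(245,140,345,235),6)
E
```

```text
open t17.16 box [-13.9 -38.9 102.7] F [-1.25 -1.05 -1.6 ] M [-0.383  0.512  0.003] op0.421
back t18.01 box [-55.  -37.9 110.1] F [ 0.33 -0.35  0.33] M [-0.099  0.014 -0.011] op0.419
away t18.74 box [-130.   -38.6  199.2] F [-0.07  0.4  -0.34] M [-0.084  0.037  0.029] op0.421
```

View pics/g7.png

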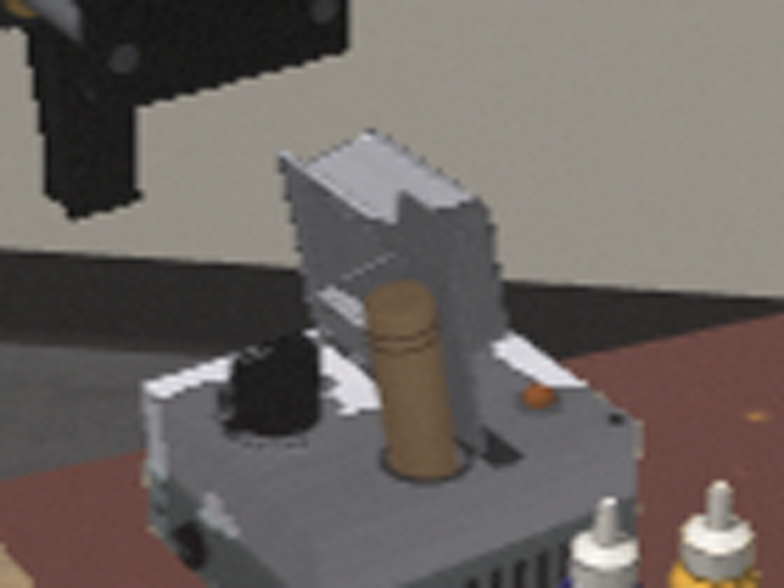

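View pics/g7t.png

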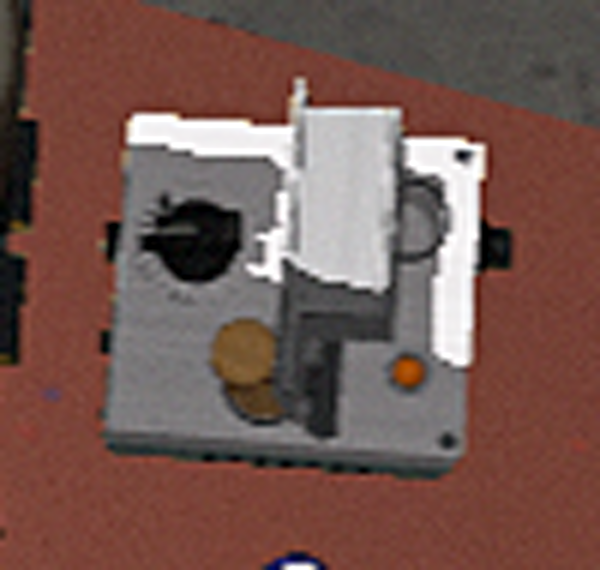

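```bash
python3 - <<'E'
from h import *
f=env.grab_frame("top"); g=env.grab_frame("scene")
print("knob c",proj(f,w(-.042,.012,.098)),proj(f,w(-.042,.012,.070)),proj(g,w(-.042,.012,.098)))
for nm,fr in(("top",f),("scene",g)):
  for t in("knob_nose","stop_seat","limit_stop","knob_grip","trim_knob"):
    for x in env.search_frame(fr,t)[:2]:
        p=inv(x["xyz"])*1000; print(nm,t,p.round(1),x["score"],"ang",np.degrees(np.arctan2(p[1]-12,-(p[0]+42))).round(1))
c=f["image"][165:195,257:292]; c=cv2.convertScaleAbs(c,alpha=2.2); cv2.imwrite("pics/k.png",cv2.resize(c,None,fx=18,fy=18,interpolation=cv2.INTER_CUBIC))
u0=230;c=g["image"][175:205,u0:u0+40]; c=cv2.convertScaleAbs(c,alpha=2.2); cv2.imwrite("pics/ks.png",cv2.resize(c,None,fx=16,fy=16,interpolation=cv2.INTER_CUBIC))
E
```

```text
knob c [[277.59491973 177.39096722]] [[277.22598187 180.03401291]] [[248.51920781 182.58100073]]
top knob_nose [-43.1  12.3  97.2] 0.62 ang 14.4
top stop_seat [-44.2   8.   74.6] 0.68 ang -61.8
top limit_stop [-43.5   6.2  70.6] 0.73 ang -75.3
top knob_grip [ -1.3 -10.4  68.2] 0.61 ang -151.1
top trim_knob [-0.6 -4.7 71.1] 0.74 ang -158.1
top trim_knob [-41.7   7.8  96.1] 0.68 ang -93.6
scene knob_nose [-45.3   8.8  88.2] 0.6 ang -44.0
scene stop_seat [-12.  -28.   68.3] 0.73 ang -126.9
scene stop_seat [-52.9  -3.9  73.2] 0.68 ang -55.7
scene knob_grip [-13.6 -36.1  72. ] 0.55 ang -120.5
scene trim_knob [-48.9   6.   89.1] 0.49 ang -40.9
```

View pics/k.png

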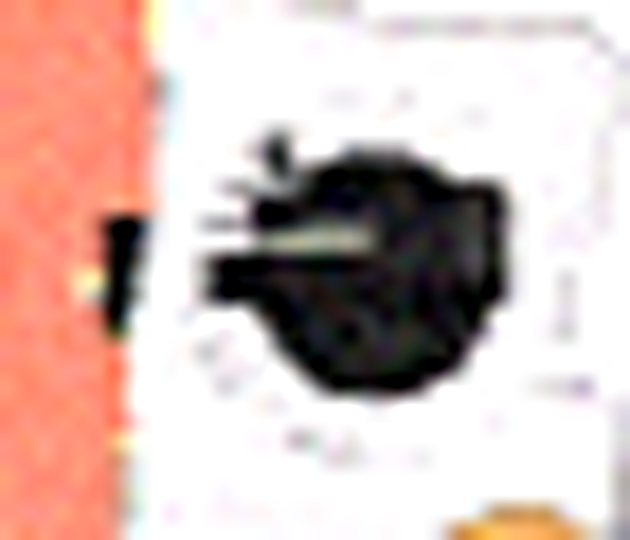

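View pics/ks.png

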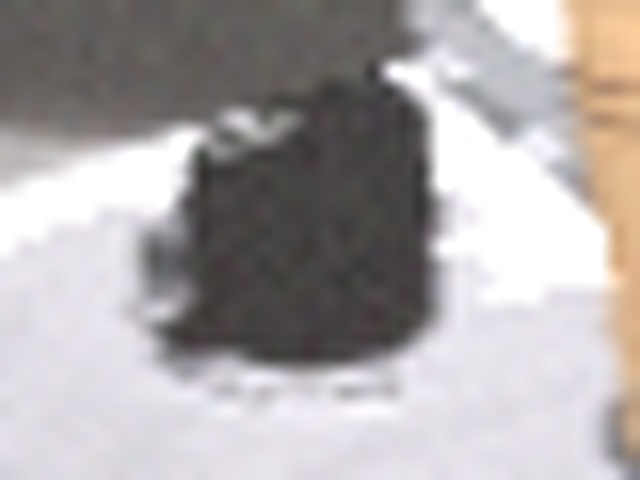

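```bash
cat >> h.py <<'E'
def kp(phi,t=25,back=0.,dz=0.,piv=(-.042,.012,.0918)):
    # phi: clockwise nose angle deg
    b=np.radians(t); yw=np.radians(-phi); a=np.array([np.sin(b)*np.cos(yw),np.sin(b)*np.sin(yw),-np.cos(b)])
    p=np.array(piv)+a*(.0075-back); p[2]+=dz
    return w(*p),tool(t,1,-phi)
E
python3 - <<'E'
from h import *
for phi in(-6,10,30,45,60): print(phi,np.round(env.inverse_kinematics(*kp(phi)) ))
env.gripper_to(.36,grasp_force=10)
env.move_straight(*kp(-6,back=.08),rate=.15); st("pre")
h=env.move_straight(*kp(-6,back=.035),rate=.08,force_limit=5); st(h)
f=shot("top","k2t",(215,120,315,215),6);f=shot("scene","k2",(180,90,320,215),5)
E
```

```text
-6 [-12.  26. -34.  48. -34. -28.]
10 [-10.  29. -27.  38. -43. -35.]
30 [ -9.  33. -17.  28. -55. -44.]
45 [-10.  35. -10.  22. -63. -52.]
60 [-12.  38.  -4.  16. -70. -61.]
pre t22.28 box [-72.5   9.1 157.8] F [-0.08  1.04 -0.34] M [-0.161  0.879 -0.027] op0.363
False t22.99 box [-53.4  11.  117. ] F [0.07 1.39 0.16] M [-0.139  0.847 -0.051] op0.361
```

View pics/k2.png

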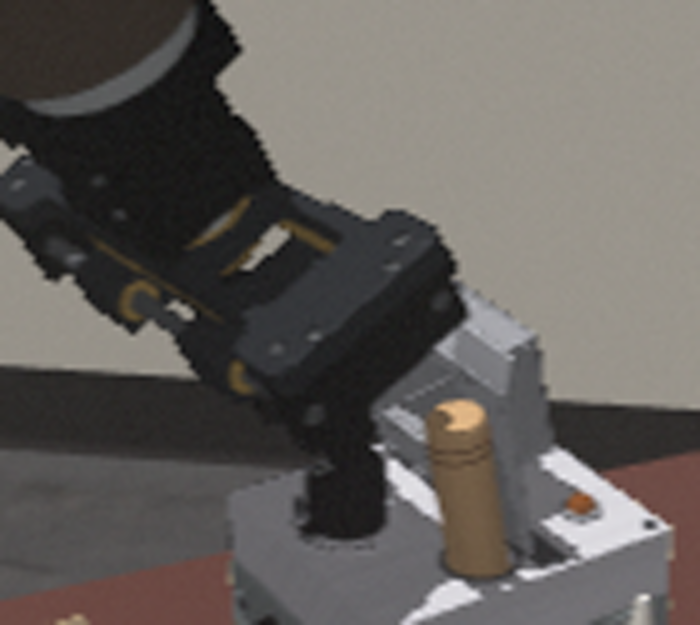

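View pics/k2t.png

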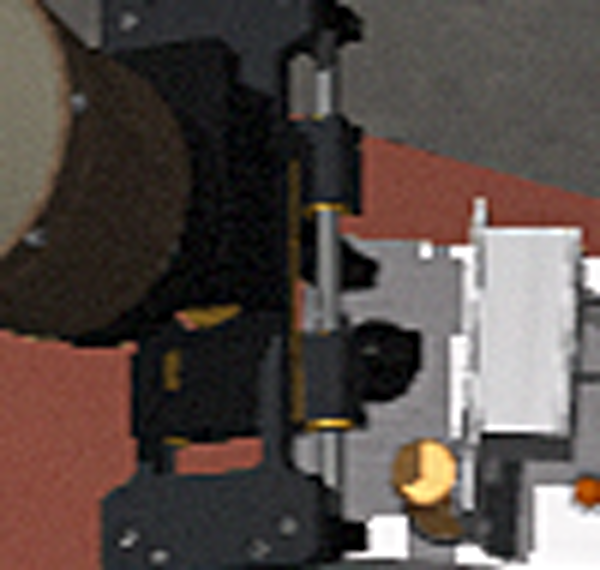

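```bash
python3 - <<'E'
from h import *
h=env.move_straight(*kp(-6),rate=.05,force_limit=5); st(h)
if not h:
    env.gripper_to(0,grasp_force=6); st("grip"); env.dwell(.2); st("grip")
f=shot("scene","k3",(180,90,320,215),5)
E
```

```text
False t23.94 box [-38.8  12.5  85.1] F [ 0.05  0.22 -0.14] M [-0.197  0.898 -0.026] op0.357
grip t24.43 box [-38.7  11.8  85.2] F [-1.87 -2.67  2.53] M [-0.801  0.883 -0.223] op0.148
grip t24.62 box [-38.7  11.8  85.2] F [-2.24 -4.14  4.47] M [-1.129  0.928 -0.446] op0.148
```

View pics/k3.png

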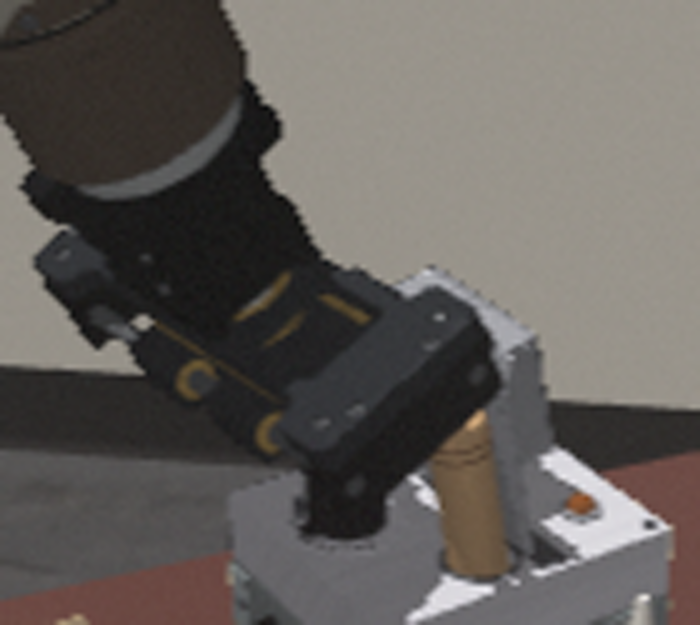

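```bash
python3 - <<'E'
from h import *
for dy in (-.0005,-.001):
    env.move_straight(*kp(-6,piv=(-.042,.012+dy,.0918)),rate=.01); env.dwell(.1); st(dy)
E
```

```text
-0.0005 t25.02 box [-38.7  11.8  85.2] F [-0.93 -3.63  4.21] M [-1.036  0.734 -0.348] op0.150
-0.001 t25.38 box [-38.8  11.8  85.2] F [ 0.43 -1.82  2.95] M [-0.502  0.392 -0.164] op0.150
```

```bash
python3 - <<'E'
from h import *
pv=(-.042,.0106,.0918)
env.move_straight(*kp(-6,piv=pv),rate=.01)
env.gripper_to(0,grasp_force=14); s,F0,M0=st("base")
def yaw(s):
    z=Ro.from_euler('xyz',s["tool_rot"],degrees=True).as_matrix()[:,2]  # jaw = -boxy rotated
    return -(np.degrees(np.arctan2(-z[1],-z[0]))-(np.degrees(psi)+90))
for phi in range(-3,19,3):
    env.move_straight(*kp(phi,piv=pv),rate=.03); s,F,M=st(f"cmd{phi} ")
    print("    yaw %.2f"%yaw(s),"dM",(M-M0).round(3))
    if np.linalg.norm(F)>12 or s["opening"]>.165: print("STOP");break
E
```

```text
base t25.84 box [-38.8  11.7  85.2] F [3.28 1.54 0.36] M [ 0.4   -0.144  0.237] op0.147
cmd-3  t26.09 box [-38.8  11.5  85.2] F [3.91 2.91 1.67] M [ 0.584 -0.36   0.236] op0.149
    yaw -3.07 dM [ 0.184 -0.215 -0.001]
cmd0  t26.34 box [-38.8  11.3  85.2] F [4.87 2.63 1.11] M [ 0.772 -0.347  0.333] op0.148
    yaw -0.10 dM [ 0.372 -0.202  0.097]
cmd3  t26.59 box [-38.8  11.   85.2] F [3.71 3.57 1.63] M [ 0.89  -0.382  0.398] op0.149
    yaw 2.88 dM [ 0.49  -0.237  0.161]
cmd6  t26.84 box [-38.9  10.8  85.2] F [4.15 3.52 2.  ] M [ 0.959 -0.418  0.472] op0.142
    yaw 5.87 dM [ 0.559 -0.273  0.236]
cmd9  t27.09 box [-38.9  10.6  85.2] F [3.67 3.22 2.56] M [ 1.098 -0.335  0.514] op0.150
    yaw 8.86 dM [ 0.698 -0.19   0.278]
cmd12  t27.34 box [-38.9  10.4  85.2] F [2.03 3.49 2.08] M [ 1.09  -0.325  0.495] op0.148
    yaw 11.86 dM [ 0.69  -0.181  0.258]
cmd15  t27.59 box [-39.   10.1  85.2] F [3.05 4.26 2.09] M [ 1.124 -0.367  0.497] op0.147
    yaw 14.88 dM [ 0.724 -0.223  0.261]
cmd18  t27.84 box [-39.    9.9  85.2] F [2.26 3.56 3.93] M [ 1.115 -0.234  0.505] op0.145
    yaw 17.88 dM [ 0.715 -0.089  0.268]
```

```bash
cat > rot.py <<'E'
from h import *
import sys
a0,a1,st_=map(float,sys.argv[1:4])
pv=(-.042,.0102,.0918)
def yaw(s):
    z=Ro.from_euler('xyz',s["tool_rot"],degrees=True).as_matrix()[:,2]
    return -(np.degrees(np.arctan2(-z[1],-z[0]))-(np.degrees(psi)+90))
def meas():
    Fs=[];Ms=[];ops=[]
    for _ in range(5):
        s=env.read_state(); Fs.append(s["force"]);Ms.append(s["wrist_torque"]);ops.append(s["opening"]); env.dwell(.02)
    F=np.mean(Fs,0);M=np.mean(Ms,0); a=Ro.from_euler('xyz',s["tool_rot"],degrees=True).as_matrix()[:,1]
    return s,F,M,(M-np.cross(.3*a,F)),np.mean(ops)
ref=None
for phi in np.arange(a0,a1+.01,st_):
    env.move_straight(*kp(phi,piv=pv),rate=.03); s,F,M,K,op=meas()
    if ref is None: ref=K[2]
    print("cmd%.1f t%.2f yaw %.2f F %s Kz %.3f op %.4f tcp %s"%(phi,s["clock"],yaw(s),F.round(1),K[2],op,(inv(s["position"])*1000).round(1)))
    if np.linalg.norm(F)>12 or op>.165 or K[2]-ref>.11: print("STOP");break
E
python3 rot.py 18 30 1.5
```

```text
cmd18.0 t28.16 yaw 17.87 F [ 4.4 -3.7  2.6] Kz -0.037 op 0.1497 tcp [-39.    9.9  85.2]
cmd19.5 t28.49 yaw 19.38 F [ 4.6 -3.1  2.6] Kz -0.031 op 0.1485 tcp [-39.    9.8  85.2]
cmd21.0 t28.82 yaw 20.88 F [ 4.9 -2.6  2.7] Kz -0.029 op 0.1477 tcp [-39.1   9.7  85.2]
cmd22.5 t29.16 yaw 22.39 F [ 4.6 -2.7  3.1] Kz 0.019 op 0.1483 tcp [-39.1   9.5  85.2]
cmd24.0 t29.49 yaw 23.89 F [ 5.2 -2.7  3.3] Kz -0.077 op 0.1491 tcp [-39.2   9.4  85.2]
cmd25.5 t29.82 yaw 25.40 F [ 5.4 -2.3  3.7] Kz -0.070 op 0.1491 tcp [-39.2   9.3  85.2]
cmd27.0 t30.16 yaw 26.90 F [ 5.1 -2.4  3.8] Kz -0.048 op 0.1478 tcp [-39.2   9.2  85.2]
cmd28.5 t30.49 yaw 28.40 F [ 5.  -2.1  3.6] Kz -0.018 op 0.1480 tcp [-39.3   9.1  85.2]
cmd30.0 t30.82 yaw 29.91 F [ 5.1 -1.6  3.7] Kz 0.017 op 0.1479 tcp [-39.3   9.   85.2]
```

```bash
python3 rot.py 31 48 1.5
```

```text
cmd31.0 t31.16 yaw 30.89 F [ 4.9 -1.6  3.6] Kz 0.064 op 0.1485 tcp [-39.4   9.   85.2]
cmd32.5 t31.49 yaw 32.39 F [ 5.1 -0.6  4.8] Kz 0.205 op 0.1509 tcp [-39.5   8.8  85.2]
STOP
```

```bash
python3 rot.py 32.5 32.5 1; python3 - <<'E'
from h import *
f=shot("scene","k4",(180,90,320,215),5)
E
```

```text
cmd32.5 t31.82 yaw 32.39 F [ 5.1 -0.5  4.7] Kz 0.219 op 0.1491 tcp [-39.5   8.8  85.2]
```

View pics/k4.png

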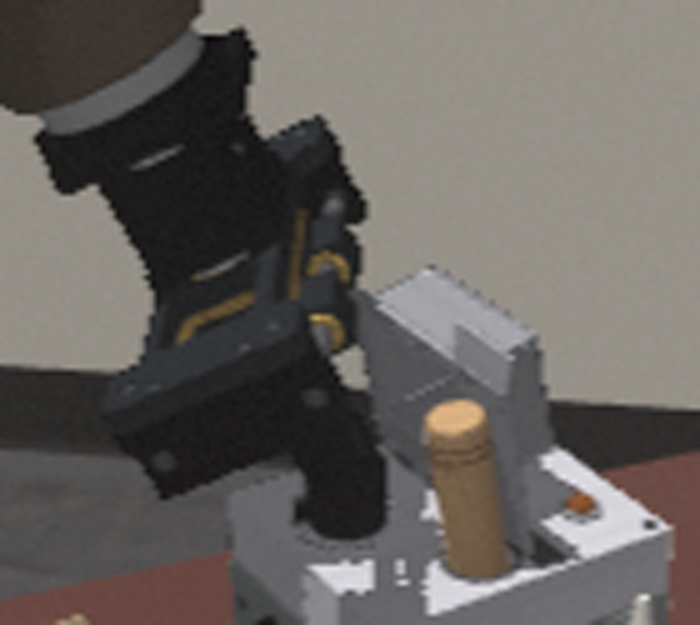

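```bash
python3 - <<'E'
from h import *
pv=(-.042,.0102,.0918)
env.gripper_to(.36); st("open")
env.move_straight(*kp(32.5,piv=pv,back=.1),rate=.12,force_limit=8); st("out")
env.move_straight(w(-.16,-.01,.26),tool(0),rate=.25); st("away")
f=shot("top","e1t",(245,140,345,235),6); c=f["image"][165:195,257:292]; c=cv2.convertScaleAbs(c,alpha=2.2); cv2.imwrite("pics/e1k.png",cv2.resize(c,None,fx=18,fy=18,interpolation=cv2.INTER_CUBIC))
shot("scene","e1",(200,120,340,225),5.6)
E
```

```text
open t32.55 box [-39.3   8.1  84.8] F [ 0.17  0.15 -0.01] M [0.431 0.781 0.059] op0.363
out t33.53 box [-74.9  30.5 174.8] F [-0.51 -0.03 -0.29] M [0.416 0.804 0.006] op0.360
away t34.39 box [-159.8  -10.5  258.9] F [ 0.08  0.39 -0.66] M [-0.119 -0.009  0.05 ] op0.356
```

View pics/e1k.png

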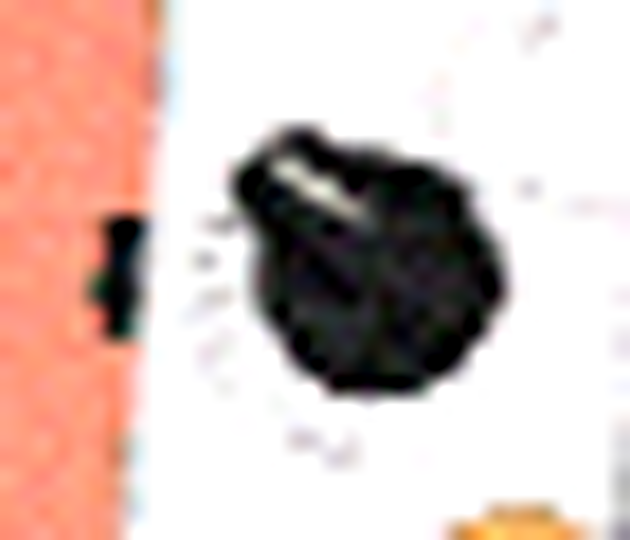

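View pics/e1.png

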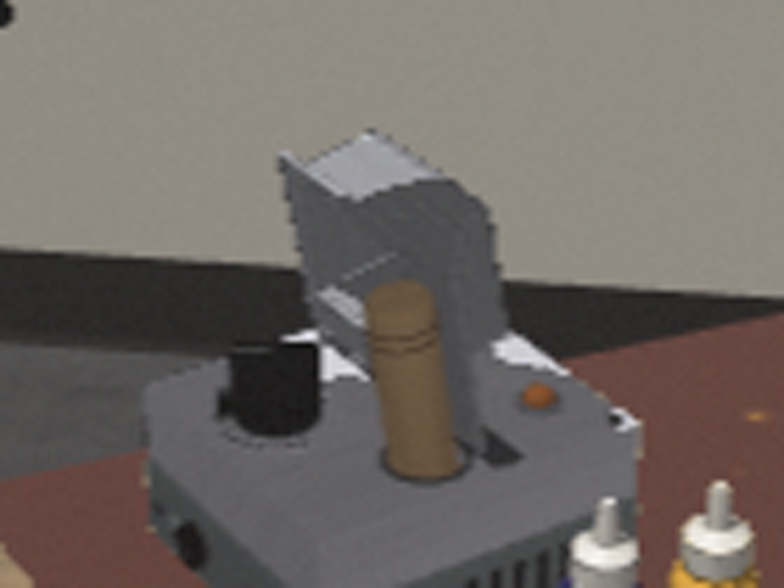

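View pics/e1t.png

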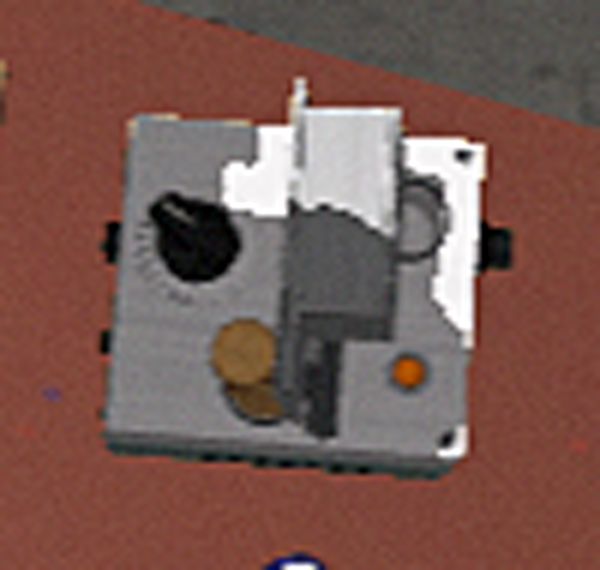

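```bash
python3 - <<'E'
from h import *
env.close_job(); st("end")
E
```

```text
the job is handed in; nothing more can be done
the job is handed in; nothing more can be done
```

I handed the job in at about 34 s of the 61 s allowed. The cover is propped on the peg and the knob is turned to its stop, but the hand-in gave no verdict.

**Cover and peg:** I took the peg from the rear socket and used its shaft to raise the lip to upright. I then lowered the peg straight into the hold-open socket. It touched bottom at a tool height of 104.0 mm, against 104.1 mm expected. After I let go, both cameras showed the cover leaning on it. The peg leans slightly forward in the socket, and the final pictures show the same.

**Knob:** I gripped the bar at about −6° and turned it clockwise in small steps. At about 32° the torque about the knob axis jumped by roughly 0.2 N·m and stayed there. That is about 10 N on the stop post by my estimate, within the 20 N limit. From the first pictures I had judged the stop to be at about 30°. I then let go and backed away, and the last top picture shows the nose up against the post with no visible gap.

**What I couldn't confirm:**
- **Stop seat distance:** I didn't measure it separately. The networks' results for the stop seat and knob nose were scattered and wrong, so I relied on the torque jump and the picture.
- **Torque figure:** it uses a lever arm I estimated, so treat it as approximate.
- **Bystanders:** I felt no contact with the bottles or the wood block. I did not measure their positions again, and the last close-up pictures show the bottles only in part.

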